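# Click on the inspection lamp against the bench block

### The arm

A 6-joint arm with a two-finger parallel gripper is mounted at the origin on the work surface. World frame = base frame: x ahead of the robot, y to its left, z up, the work surface at z = 0. Lengths are in mm, angles in rad, forces in N, time in s.
With the tool pointing down it reaches from about 350 to 975 mm from the base axis. Payload 7.1 kg.
Tool frame: the origin (TCP) lies midway between the tips of the shut fingers; the grasp point (between the pads) lies 19 mm behind it (ctrl.grasp_offset is the distance from the TCP to the grasp point, in mm); z points along the fingers, y is the line along which they close (so a half turn about z gives the same grasp; the last joint's range is limited). The gripper opens to 88 mm and grips with 3 to 60 N. Pads are 20 mm wide; open, the fingers measure 115 mm over their backs; the gripper's body (75 mm by 178 mm) begins 61 mm behind the grasp point.
Start: joints at [-1.307, 0.423, 1.63, -0, 1.089, -0.019], TCP at [174.422, -600.151, 197.275] pointing down, gripper open.
Joint ranges: [-3, 3], [-0.9, 2.11], [0.09, 2.58], [-1.31, 4.45], [0.11, 2.69], [-2.54, 2.54]. Speed limits (rad/s): [2.39, 2.39, 3.01, 3.14, 3.14, 3.14].

### API

Orientations are given as a rotation vector (axis times angle).
In Python, from workcell import ctrl gives the robot as it stands. The module is installed in compiled form; this text tells all that it offers.
- The arm moves only by the tool servo_tool, never from a script. Its argument "rows" is a list of rows, each a list of 7 numbers: the turn, a rotation vector about the tool's x, y, z as a fraction of full scale, then the shift along the tool's x, y, z as a fraction of full scale, then the finger opening in mm, from 0 to 87.8. A call has 1 to 10 rows; each row is the pose to reach, as a shift and turn from the pose commanded when the call began, along the tool's axes at that moment; what a row does not reach only later rows make up. Full scale, the value 1, is 20 cm for a shift and 1.5 rad for a turn. A row lasts 1/8 s, in which the tool goes at most 62.5 mm and 10.7 degrees, less where a joint would pass 70% of its speed; a pose out of reach is approached as far as the arm can. A call with a number of a shift or a turn outside -1 to 1 is refused whole. A call with a gripper value outside its range is refused whole. The fingers move at their own pace and stop on an object; the grip force is fixed at half the most. Time passes only in rows, so rows that repeat a pose let the fingers close. It gives the time, the measured TCP pose, the force, the opening and the grip force at its end, in the units of the state.
- ctrl.get_obs(): the state, without advancing time (a new reading comes with each control period).
- ctrl.get_image(name): name is "side" or "top" or "wrist"; returns (picture, depth): 480x640x3 uint8, red, green, blue; 480x640 float32, mm along the optical axis (not along the pixel's ray), 0 where there is no reading.
- ctrl.camera_info(name): a dict with "intrinsics" (3x3 intrinsics, pixels), "R" (3x3) and "t" (3): a world point X has camera coordinates R X + t. Camera axes: x right, y down, z forward; pixel columns grow to the right and rows downward; lengths in mm; the calibration is good to about 2 mm. A picture is of the moment at which its call begins: read the wrist's pose just before it. camera_info takes no time and is no camera call; for the wrist camera it gives the pose at the moment of the call.
- ctrl.close_job(): hands the job in; it is judged then, once.
The state is a dict: "t": time; "qpos": joint angles; "qvel": joint speeds; "joint_torque": joint torques, N m; "ee_pos": TCP position; "orientation": TCP orientation; "ft_force": force on the tool from outside, world axes, zero at the start; "moment": the same for the moment, N m; "width": finger opening in mm; "grasp_force": force on a finger pad.
Only numpy, scipy, OpenCV 4.12 (cv2) and the standard library are available. Lean on these libraries where they do the work, as an engineer would, in place of code of your own. Each camera call takes 0.05 s, during which the arm holds its last target. There are 200 camera calls.

### The job

On the jeweller's bench, take the little aluminium inspection lamp (the one with the flared head) out of its wooden rest and push its tail switch fully home against the top of the steel bench block, keeping hold of the lamp while you press. Leave the lamp standing upright on the block with the switch in, and leave the other tool standing in its own rest.

Things in the scene. Friction and masses are not known exactly. Their poses are not given: they have to be found in the camera images.
- lamp_mid (a point): Upright aluminium torch, 100 mm tall, 90-160 g: foot disc 36 mm across, 10 high; barrel 28 across, 68 long (grip here, any yaw); flared head 36 across, 22 high, glass lens on top. Point on its axis, 50 mm above the foot's underside; z to the lens. Foot sits on a fixed wooden rest (80 x 80, 45 high), the switch hanging in its 24 mm hole: lift it 15 mm or more before moving sideways.
- lamp_switch (a joint): The lamp's tail switch: black rubber button 16 mm across, under the foot, moving along the lamp's axis. Value in m: 0 = off, sticking out 10 mm below the foot; 0.010 = fully home, flush with the foot's underside. It takes about 5 N all the way and stays where it is pushed; the lamp's weight alone does not push it in.
- block_top (a point): Centre of the top face of the steel bench block: a plain square steel slab 100 x 100 mm, 25 mm high, fixed to the bench, top level. x and y run along its sides, z up. The position and yaw vary.
- tube_mid (a point): The other tool, to be left alone: a slimmer straight drill-bit tube, 85 mm tall, 24 mm across, 34 mm foot disc, no flared head, rounded brass cap; it stands in a second wooden rest like the lamp's. Point on its axis, 42.5 mm above its underside.
Mind the look-alikes: they are no part of the job. Leave any orange look-alike of the part that bears lamp_mid alone. Several things look just like the part that bears block_top: the one meant starts farthest to the robot's left.

How it is judged (in metres and radians):
On the way, in this order (a step that is already met when the one before it is completed fails the run):
1. the lamp, its switch still out, is held upright over the bench block (contact force between the fingers and lamp above 1 N and horizontal distance between lamp_mid and block_top below 0.06 m and angle between lamp_mid's own z axis and vertical below 0.25 rad and value of joint lamp_switch below 0.004 m), for 0.1 s.
2. the switch is pushed home against the block while the lamp is still held (contact force between the fingers and lamp above 1 N and value of joint lamp_switch above 0.008 m and contact force between lamp and block above 0.5 N), for 0.1 s.
At the end, for the whole second after the job is handed in: The lamp stands still on the bench block, released, within 10 degrees of upright, its axis within 60 mm of the block's centre, with the switch in by more than 8 of its 10 mm; the drill-bit tube still stands in its rest, within 20 mm of where it was and 10 degrees of upright (value of joint lamp_switch above 0.008 m and angle between each of lamp_mid, tube_mid's own z axis and vertical below 0.17 rad and horizontal distance between lamp_mid and block_top below 0.06 m and z of lamp_mid in the frame of block_top between 0.045 and 0.055 m and linear speed of lamp below 0.02 m/s and distance of tube_mid from where it was at the start of the episode below 0.02 m); the robot touches nothing.
It fails at once if the other tool is knocked over or lifted out of its rest (angle between tube_mid's own z axis and vertical above 0.5 rad or distance of tube_mid from where it was at the start of the episode above 0.04 m).
It also fails if it takes over 40 s, if anything falls off the work surface, if the arm or the gripper's body presses on something with over 40 N, if the wrist force passes 120 N, or if a joint passes its speed limit or range.

## Working session

There is one attempt and no reset: what is moved stays moved. The work goes in short steps, Python scripts to look and compute and a tool call to move; the robot and the scene stay as the last step left them, time stands still between calls to the robot, and variables do not carry over. Pictures are saved under pics/ and viewed, at most 10 in all, crops included, and the job is handed in when it is done.

Besides the shell and the picture viewer there is one more tool, called after "Emit:" by a JSON object that holds its "op" and its "data", one argument or row to a line. servo_tool: Moves the arm, as the interface text tells. Its arguments: {"type":"object","properties":{"rows":{"type":"array","items":{"type":"array","items":{"type":"number"}}}},"required":["rows"]}

```bash
mkdir -p pics; cat > h.py <<'E'
import numpy as np, cv2
from workcell import ctrl
def grab(n):
    ci=ctrl.camera_info(n); im,d=ctrl.get_image(n)
    return im,d,np.array(ci['intrinsics']),np.array(ci['R']),np.array(ci['t'])
def pts(d,K,R,t):
    v,u=np.mgrid[:480,:640]
    c=np.stack([(u-K[0,2])/K[0,0]*d,(v-K[1,2])/K[1,1]*d,d],-1)
    return (c-t)@R
E
python3 - <<'E'
from h import *
for n in('top','side'):
    im,d,K,R,t=grab(n); cv2.imwrite(f'pics/{n}.png',im[...,::-1]); np.savez(f'{n}.npz',im=im,d=d,K=K,R=R,t=t)
    print(n,(-R.T@t).round(),R[2].round(2),K[0,0])
print(ctrl.get_obs()); print(ctrl.grasp_offset)
E
```

```text
top [ 450. -107. 1285.] [ 0.09  0.02 -1.  ] 526.1294156821988
side [395. 713. 630.] [ 0.13 -0.81 -0.57] 506.72928957509686
{'t': 0.1, 'qpos': array([-1.30700212e+00,  4.23799521e-01,  1.63059307e+00,  5.80667293e-06,
        1.08862061e+00, -1.89954424e-02]), 'qvel': array([-0.00130364, -0.00260592, -0.00185379, -0.00019563,  0.00128305,
       -0.00093428]), 'joint_torque': array([-2.39503061e-04, -5.45613027e+01, -2.74324894e+01,  6.45554136e-02,
        1.87730638e-02, -2.36096770e-05]), 'ee_pos': array([ 174.28555045, -599.64582284,  196.5656055 ]), 'orientation': array([-3.10884491e+00, -4.42523312e-01,  2.64303930e-04]), 'ft_force': array([-0.74958849, -0.16637837,  0.18978249]), 'moment': array([0.02434081, 0.03457706, 0.04855391]), 'grasp_force': 0.0, 'width': 88.00119994812512}
18.700000000000003
```

View pics/top.png

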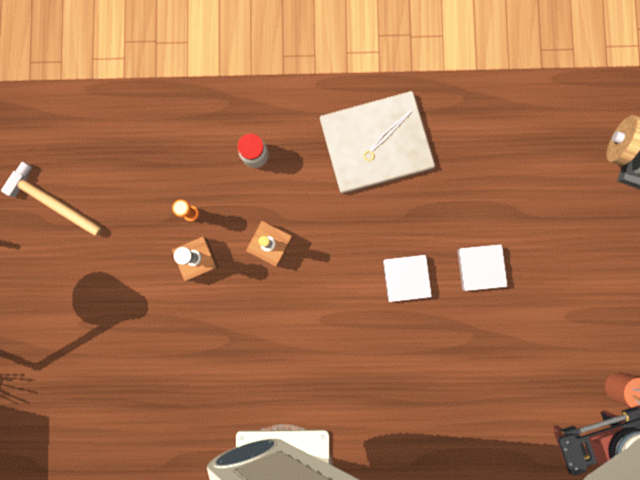

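View pics/side.png

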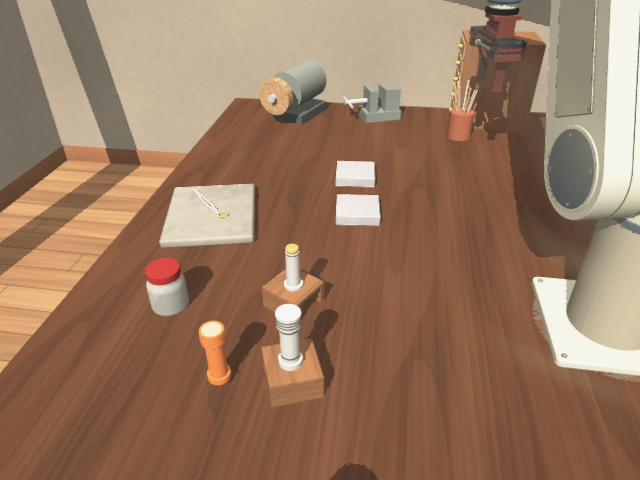

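The top view shows the lamp in its rest at (187,257), the tube in its rest at (266,243) and the orange look-alike at (185,210). The slabs are at (408,278), the leftmost one and so the target, and (482,268). The side view agrees.

```bash
python3 - <<'E'
from h import *
for n in('top','side'):
    z=np.load(n+'.npz'); d=z['d']; P=pts(d,z['K'],z['R'],z['t']); im=z['im'].astype(int); ok=d>0
    print(n,'table z',np.median(P[300:330,300:340,2]) if n=='top' else np.median(P[260:300,400:440,2]))
    def rep(name,m,box):
        x0,x1,y0,y1=box; mm=np.zeros_like(ok); mm[y0:y1,x0:x1]=1; m=m&mm&ok
        if m.sum()<5: print(name,m.sum()); return
        q=P[m]; 
        print(name,len(q),'med',np.median(q,0).round(1),'min',np.percentile(q,2,0).round(1),'max',np.percentile(q,98,0).round(1), 'rect',cv2.minAreaRect(q[:,:2].astype(np.float32)))
    Z=P[...,2]; B={'top':[(160,230,225,290),(235,300,210,275),(375,440,245,310)],'side':[(255,330,295,410),(255,330,235,320),(325,390,190,230)]}[n]
    rep('lens',(Z>135),B[0]); rep('barrel',(Z>65)&(Z<115),B[0]); rep('rest1',(Z>40)&(Z<50),B[0])
    rep('tubetop',(Z>115),B[1]); rep('tubebarrel',(Z>65)&(Z<105),B[1]);rep('rest2',(Z>40)&(Z<50),B[1])
    rep('block',(Z>20)&(Z<32),B[2])
z=np.load('top.npz');K,R,t=z['K'],z['R'],z['t']
P=pts(z['d'],K,R,t);o=-R.T@t
# colour mask on white blob of the block, ray to z=25
g=z['im'].min(-1)>150; sub=np.zeros_like(g); sub[245:310,375:445]=1
c,_=cv2.findContours((g&sub).astype(np.uint8),cv2.RETR_EXTERNAL,cv2.CHAIN_APPROX_NONE); c=max(c,key=cv2.contourArea)[:,0].astype(float)
def ray(p,h):
    r=np.c_[(p[:,0]-K[0,2])/K[0,0],(p[:,1]-K[1,2])/K[1,1],np.ones(len(p))]@R; return o+r*((h-o[2])/r[:,2])[:,None]
print(cv2.minAreaRect(ray(c,25)[:,:2].astype(np.float32)))
E
```

```text
top table z 0.03144436546140825
lens 231 med [520.2 202.9 144.8] min [504.8 186.3 138.4] max [537.6 219.4 148.9] rect ((520.3419189453125, 203.5989227294922), (35.21276092529297, 36.079803466796875), 0.9899330139160156)
barrel 53 med [517.2 191.8  81.3] min [507.2 189.2  65.8] max [532.9 199.4 104.9] rect ((519.8052978515625, 194.28378295898438), (10.631499290466309, 26.734424591064453), 83.15206909179688)
rest1 755 med [508.9 192.8  44.7] min [474.2 158.4  40.5] max [563.9 244.1  49.3] rect ((519.6895751953125, 203.63949584960938), (80.84819030761719, 80.5360336303711), 22.246135711669922)
tubetop 100 med [551.2  25.6 129.4] min [540.5  15.7 117.2] max [562.4  36.3 133.7] rect ((551.8175048828125, 26.116134643554688), (22.692096710205078, 21.32367515563965), 2.5766196250915527)
tubebarrel 24 med [544.4  17.7  88.6] min [539.7  15.5  65.8] max [558.   30.3 101.8] rect ((546.7313232421875, 20.828962326049805), (8.583333015441895, 22.606327056884766), 54.08393096923828)
rest2 924 med [549.7  22.9  45. ] min [506.4 -19.4  40.7] max [596.9  70.7  49.3] rect ((552.4986572265625, 25.731277
[... 1039 characters left out ...]
10.58764362335205)
tubebarrel 240 med [549.   36.2  85.1] min [539.4  26.8  66.1] max [561.6  39.5 104.2] rect ((550.56103515625, 33.36637496948242), (24.070764541625977, 14.365397453308105), 5.715092658996582)
rest2 1076 med [545.8  37.5  45.8] min [504.7  -9.2  40.9] max [598.8  71.3  48.6] rect ((552.2589111328125, 24.548797607421875), (82.87084197998047, 82.5905990600586), 62.24905776977539)
block 1031 med [ 464.7 -295.5   26.4] min [ 416.5 -351.    21.3] max [ 513.3 -251.5   28.9] rect ((465.25836181640625, -302.5330505371094), (99.84169006347656, 105.7104721069336), 5.717019081115723)
((466.6103210449219, -302.4702453613281), (101.37568664550781, 103.23285675048828), 5.815261363983154)
```

Sizes and heights match the given ones: lamp at (520.3, 203.6), tube at (552, 25.5), block at (465.5, -302.5, 25). I'll move to above the lamp, keeping the current yaw (tool x = 0.283 rad from world x).

Emit:
{"op": "servo_tool", "data": {
  "rows": [
    [0,0,0,0.2,-0.2,-0.1,87.8],
    [0,0,0,0.4,-0.42,-0.2,87.8],
    [0,0,0,0.6,-0.64,-0.25,87.8],
    [0,0,0,0.7,-0.845,-0.25,87.8]
  ]
}}

```text
t: 0.6
ee_pos: [262.8, -397.2, 247.9]
orientation: [3.109, 0.444, 0.001]
ft_force: [-0.0, -0.5, -0.4]
width: 88.0
grasp_force: 0.0
```

Emit:
{"op": "servo_tool", "data": {
  "rows": [
    [0,0,0,0.2,-0.2,0,87.8],
    [0,0,0,0.4,-0.42,0,87.8],
    [0,0,0,0.6,-0.64,0,87.8],
    [0,0,0,0.7,-0.845,0,87.8]
  ]
}}

```text
t: 1.1
ee_pos: [349.7, -195.5, 247.2]
orientation: [-3.11, -0.444, -0.0]
ft_force: [0.9, -0.7, -0.1]
width: 87.7
grasp_force: 0.0
```

Emit:
{"op": "servo_tool", "data": {
  "rows": [
    [0,0,0,0.2,-0.2,0,87.8],
    [0,0,0,0.4,-0.42,0,87.8],
    [0,0,0,0.6,-0.64,0,87.8],
    [0,0,0,0.7,-0.845,0,87.8]
  ]
}}

```text
t: 1.6
ee_pos: [437.2, 6.1, 247.2]
orientation: [-3.11, -0.444, -0.001]
ft_force: [-0.5, -0.9, 0.6]
width: 87.6
grasp_force: 0.0
```

Emit:
{"op": "servo_tool", "data": {
  "rows": [
    [0,0,0,0.2,-0.2,0,87.8],
    [0,0,0,0.4,-0.42,0,87.8],
    [0,0,0,0.6,-0.64,0,87.8],
    [0,0,0,0.68,-0.84,0,87.8],
    [0,0,0,0.68,-0.84,0,87.8],
    [0,0,0,0.68,-0.84,0,87.8]
  ]
}}

```text
t: 2.35
ee_pos: [519.4, 202.6, 246.8]
orientation: [3.11, 0.443, -0.002]
ft_force: [-0.1, 0.0, -0.3]
width: 87.4
grasp_force: 0.0
```

Emit:
{"op": "servo_tool", "data": {
  "rows": [
    [0,0,0,0.006,-0.004,0.2,87.8],
    [0,0,0,0.006,-0.004,0.4,87.8],
    [0,0,0,0.006,-0.004,0.6,87.8],
    [0,0,0,0.006,-0.004,0.75,87.8],
    [0,0,0,0.006,-0.004,0.84,87.8],
    [0,0,0,0.006,-0.004,0.84,87.8],
    [0,0,0,0.006,-0.004,0.84,87.8]
  ]
}}

```text
t: 3.22
ee_pos: [521.8, 204.2, 80.4]
orientation: [-3.11, -0.442, -0.003]
ft_force: [0.7, 0.1, -0.3]
width: 87.5
grasp_force: 0.0
```

Emit:
{"op": "servo_tool", "data": {
  "rows": [
    [0,0,0,0,0,0,24],
    [0,0,0,0,0,0,24],
    [0,0,0,0,0,0,24],
    [0,0,0,0,0,0,24],
    [0,0,0,0,0,0,24],
    [0,0,0,0,0,0,24],
    [0,0,0,0,0,0,24],
    [0,0,0,0,0,0,24]
  ]
}}

```text
t: 4.22
ee_pos: [520.9, 204.3, 79.2]
orientation: [3.11, 0.443, -0.0]
ft_force: [0.2, 0.0, 0.1]
width: 35.5
grasp_force: 30.0
```

Width is 35.5 where the barrel should give 28, so I'll look before lifting.

```bash
python3 - <<'E'
from h import *
print(ctrl.get_obs()['width'])
im,d,K,R,t=grab('side'); a=cv2.resize(im[200:420,190:410],None,fx=2.7,fy=2.7)
cv2.imwrite('pics/s2.png',a[...,::-1])
E
```

```text
35.482479197371426
```

View pics/s2.png

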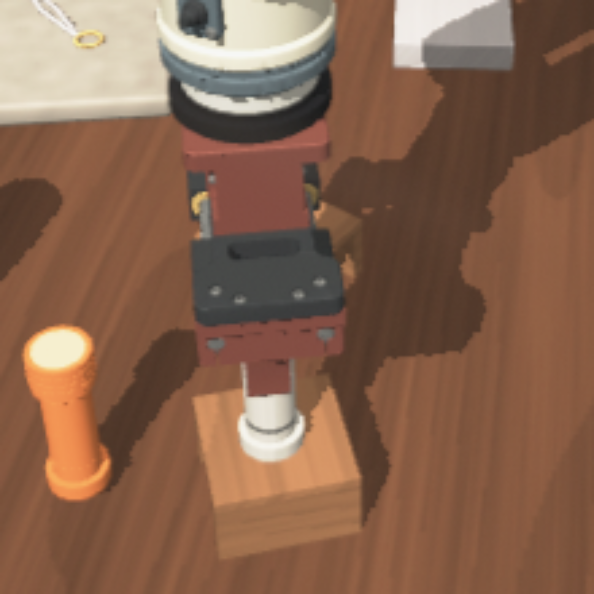

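The fingers are around the lamp in its rest, but by the width the pads' upper ends are on the 36 mm flare. I'll reopen, go 7 mm lower (still clear of the lens), and close again.

Emit:
{"op": "servo_tool", "data": {
  "rows": [
    [0,0,0,0,0,0,60],
    [0,0,0,0,0,0,60],
    [0,0,0,0,0,0,60],
    [0,0,0,0,0,0.015,60],
    [0,0,0,0,0,0.03,60],
    [0,0,0,0,0,0.04,60],
    [0,0,0,0,0,0.04,60]
  ]
}}

```text
t: 5.15
ee_pos: [520.8, 204.2, 71.0]
orientation: [3.11, 0.443, -0.001]
ft_force: [0.5, -0.1, -1.1]
width: 60.0
grasp_force: 0.0
```

Emit:
{"op": "servo_tool", "data": {
  "rows": [
    [0,0,0,0,0,0,24],
    [0,0,0,0,0,0,24],
    [0,0,0,0,0,0,24],
    [0,0,0,0,0,0,24],
    [0,0,0,0,0,0,24],
    [0,0,0,0,0,0,24]
  ]
}}

```text
t: 5.9
ee_pos: [521.0, 204.3, 71.3]
orientation: [-3.11, -0.443, -0.0]
ft_force: [-0.6, 0.0, 0.5]
width: 35.4
grasp_force: 30.0
```

```bash
python3 - <<'E'
from h import *
im,d,K,R,t=grab('wrist'); cv2.imwrite('pics/w1.png',im[...,::-1])
P=pts(d,K,R,t); m=(d>0)&(P[...,2]>50)&(P[...,2]<160)&(abs(P[...,0]-520)<70)&(abs(P[...,1]-204)<70)
q=P[m]
for a in range(50,160,5):
    s=q[(q[:,2]>=a)&(q[:,2]<a+5)]
    if len(s)>5: print(a,len(s),s.min(0).round(),s.max(0).round())
E
```

```text
50 182 [509. 185.  50.] [539. 221.  55.]
55 670 [510. 185.  55.] [539. 221.  60.]
60 72 [523. 192.  60.] [535. 217.  65.]
65 145 [518. 190.  65.] [535. 217.  70.]
70 124 [520. 191.  70.] [535. 217.  75.]
75 125 [521. 192.  75.] [535. 217.  80.]
80 138 [522. 191.  80.] [535. 217.  85.]
85 146 [520. 191.  85.] [535. 217.  90.]
90 168 [520. 191.  90.] [535. 217.  95.]
95 267 [516. 182.  95.] [540. 232. 100.]
100 382 [515. 182. 100.] [540. 232. 105.]
105 396 [517. 181. 105.] [540. 232. 110.]
110 319 [518. 181. 110.] [540. 233. 115.]
115 258 [519. 181. 115.] [540. 232. 120.]
120 364 [520. 181. 120.] [540. 232. 125.]
125 564 [520. 180. 125.] [540. 233. 130.]
130 759 [520. 179. 130.] [540. 234. 135.]
135 848 [520. 179. 135.] [541. 235. 140.]
140 1361 [502. 179. 140.] [541. 234. 145.]
145 3854 [502. 180. 145.] [541. 234. 150.]
150 588 [505. 181. 150.] [540. 233. 155.]
155 437 [505. 182. 155.] [540. 231. 160.]
```

View pics/w1.png

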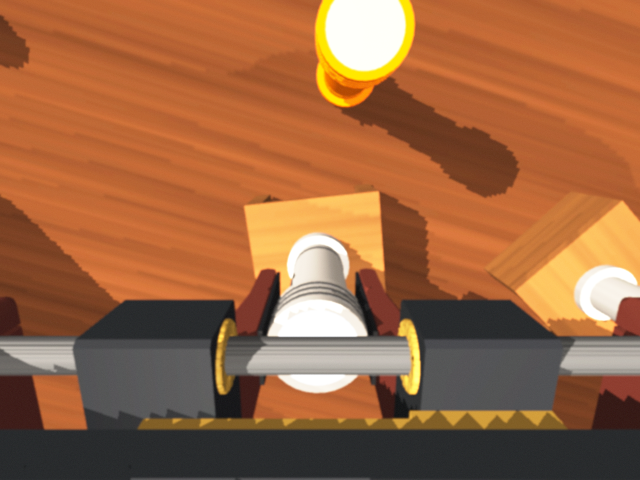

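```bash
python3 - <<'E'
from h import *
print(ctrl.get_obs()['ee_pos'],ctrl.get_obs()['width'])
for n,(x0,x1,y0,y1) in(('wrist',(230,420,255,420)),('side',(265,310,310,370))):
    im,d,K,R,t=grab(n);P=pts(d,K,R,t);f=im.astype(int)
    m=(f[...,0]>1.6*f[...,2])&(f[...,0]>1.6*f[...,1])&(f.max(-1)<150)&(d>0); b=np.zeros_like(m);b[y0:y1,x0:x1]=1;m&=b
    m&=(abs(P[...,0]-520)<40)&(abs(P[...,1]-204)<45)&(P[...,2]>60)&(P[...,2]<150)
    q=P[m];print(n,len(q))
    for a in range(60,150,8):
        s=q[(q[:,2]>=a)&(q[:,2]<a+8)]
        for lab,ss in(('R',s[s[:,1]<204]),('L',s[s[:,1]>204])):
            if len(ss)>3: print(a,lab,len(ss),ss.min(0).round(),ss.max(0).round())
E
```

```text
[520.96424451 204.28872272  71.33251201] 35.18031984812678
wrist 2289
92 R 34 [526. 182.  97.] [540. 189. 100.]
92 L 9 [526. 225.  99.] [527. 231. 100.]
100 R 104 [536. 182. 100.] [540. 189. 108.]
100 L 109 [518. 221. 100.] [527. 232. 108.]
108 R 129 [536. 182. 108.] [540. 189. 116.]
108 L 118 [525. 225. 108.] [528. 232. 116.]
116 R 131 [536. 182. 116.] [540. 189. 124.]
116 L 140 [524. 225. 116.] [528. 232. 124.]
124 R 179 [536. 180. 124.] [540. 189. 132.]
124 L 165 [525. 225. 124.] [528. 233. 132.]
132 R 247 [536. 179. 132.] [541. 189. 140.]
132 L 224 [525. 225. 132.] [527. 234. 140.]
140 R 280 [536. 179. 140.] [541. 189. 148.]
140 L 276 [524. 225. 140.] [528. 234. 148.]
148 R 74 [537. 181. 148.] [540. 189. 150.]
148 L 70 [525. 225. 148.] [528. 233. 150.]
side 165
100 L 56 [505. 226. 100.] [522. 232. 108.]
108 L 61 [505. 225. 108.] [523. 233. 116.]
116 L 47 [504. 225. 116.] [523. 232. 123.]
```

Both cameras put the fingertips at z≈98, about 27 mm above the reported TCP, so the pads are on the head. The gripper body therefore also has room above the lens. I'll open and go 20 mm lower, in small steps.

Emit:
{"op": "servo_tool", "data": {
  "rows": [
    [0,0,0,0,0,0,65],
    [0,0,0,0,0,0,65],
    [0,0,0,0,0,0,65],
    [0,0,0,0,0,0.025,65],
    [0,0,0,0,0,0.05,65],
    [0,0,0,0,0,0.05,65]
  ]
}}

```text
t: 6.8
ee_pos: [520.5, 204.1, 60.6]
orientation: [3.11, 0.443, -0.002]
ft_force: [-0.6, -0.5, 0.4]
width: 65.0
grasp_force: 0.0
```

```bash
python3 - <<'E'
from h import *
o=ctrl.get_obs();print(o['ee_pos'],o['width'],o['ft_force'])
im,d,K,R,t=grab('wrist');P=pts(d,K,R,t);cv2.imwrite('pics/w2.png',im[...,::-1])
f=im.astype(int)
dark=(f.max(-1)<75)&(d>0)&(P[...,2]>90)
for nm,m in(('dark',dark),('near axis',(d>0)&(P[...,2]>148)&(np.hypot(P[...,0]-520.5,P[...,1]-204)<26))):
    q=P[m];print(nm,len(q),np.percentile(q[:,2],[0,1,5,20,50]).round(1) if len(q) else '')
red=(f[...,0]>1.6*f[...,2])&(f[...,0]>1.6*f[...,1])&(f.max(-1)<150)&(d>0)&(abs(P[...,0]-520)<40)&(abs(P[...,1]-204)<60)&(P[...,2]>60)
red[:,:150]=0;red[:,500:]=0
q=P[red];print('red zmin',np.percentile(q[:,2],[0,1,2,5]).round(1))
E
```

```text
[520.45093703 204.10611705  60.62992829] 65.00093749537352 [-0.62983423 -0.51062522  0.41590121]
dark 55097 [ 90.1 103.3 141.5 178.6 200.4]
near axis 9631 [181.8 183.1 184.  193.8 202.3]
red zmin [85.6 88.2 89.7 95.8]
```

Nothing sits within 35 mm above the lens, and the tips are now at about 87. I'll lower 12 mm more and close.

Emit:
{"op": "servo_tool", "data": {
  "rows": [
    [0,0,0,0,0,0.03,65],
    [0,0,0,0,0,0.06,65],
    [0,0,0,0,0,0.06,65],
    [0,0,0,0,0,0.06,20],
    [0,0,0,0,0,0.06,20],
    [0,0,0,0,0,0.06,20],
    [0,0,0,0,0,0.06,20],
    [0,0,0,0,0,0.06,20],
    [0,0,0,0,0,0.06,20],
    [0,0,0,0,0,0.06,20]
  ]
}}

```text
t: 8.1
ee_pos: [521.1, 204.3, 49.4]
orientation: [-3.11, -0.443, -0.0]
ft_force: [-0.2, -1.1, 2.6]
width: 35.3
grasp_force: 30.0
```

```bash
python3 - <<'E'
from h import *
o=ctrl.get_obs();print(o['ee_pos'],o['width'],o['ft_force'],o['grasp_force'])
im,d,K,R,t=grab('wrist');P=pts(d,K,R,t);cv2.imwrite('pics/w3.png',im[...,::-1])
f=im.astype(int)
m=(d>0)&(f[...,0]>1.6*f[...,2])&(f[...,0]>1.6*f[...,1])&(f.max(-1)<150)&(abs(P[...,0]-520)<40)&(abs(P[...,1]-204)<60)&(P[...,2]>60)
m[:,:150]=0;m[:,500:]=0
Y=(P[...,:2]-[520.5,204])@np.array([.279,-.960])
for a in range(60,150,8):
    s=Y[m&(P[...,2]>=a)&(P[...,2]<a+8)]
    if len(s): print(a,len(s),s[s<0].max().round(1) if (s<0).any() else '',s[s>0].min().round(1) if (s>0).any() else '')
E
```

```text
[521.06209099 204.32534223  49.40798779] 35.290549735781944 [-0.23404066 -1.05230876  2.61645985] 29.997020959854126
68 5  18.1
76 242 -16.8 17.9
84 232 -16.8 19.1
92 282 -18.3 19.0
100 311 -18.5 19.0
108 437 -18.4 19.0
116 552 -18.4 19.2
124 552 -18.4 19.3
132 350 -18.4 19.3
140 332 -18.3 19.2
148 556 -18.2 19.2
```

View pics/w3.png

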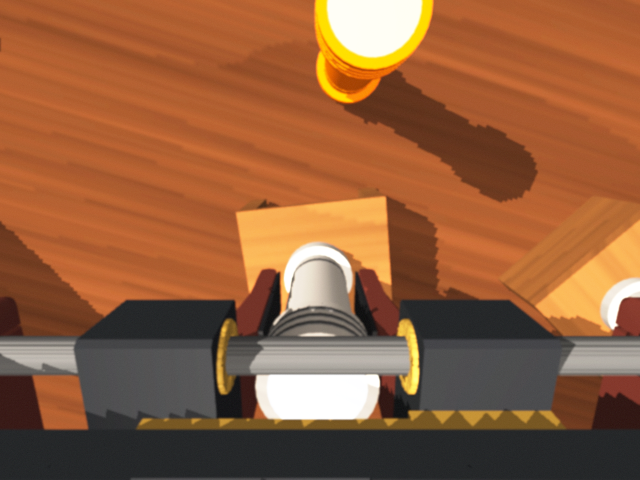

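The flush fingers close on the 36 mm head at every height, because the head sticks up between them. The practical hold is the pads squarely on the head, so I'll regrasp higher with the tips at about 108.

Emit:
{"op": "servo_tool", "data": {
  "rows": [
    [0,0,0,0,0,0,65],
    [0,0,0,0,0,0,65],
    [0,0,0,0,0,0,65],
    [0,0,0,0,0,-0.06,65],
    [0,0,0,0,0,-0.12,65],
    [0,0,0,0,0,-0.165,65],
    [0,0,0,0,0,-0.165,65]
  ]
}}

```text
t: 9.02
ee_pos: [521.7, 204.6, 83.5]
orientation: [-3.11, -0.443, -0.003]
ft_force: [-0.3, 0.2, -0.2]
width: 65.0
grasp_force: 0.0
```

Emit:
{"op": "servo_tool", "data": {
  "rows": [
    [0,0,0,0,0,0,20],
    [0,0,0,0,0,0,20],
    [0,0,0,0,0,0,20],
    [0,0,0,0,0,0,20],
    [0,0,0,0,0,0,20],
    [0,0,0,0,0,0,20],
    [0,0,0,0,0,0,20]
  ]
}}

```text
t: 9.9
ee_pos: [520.9, 204.3, 82.2]
orientation: [3.11, 0.443, -0.0]
ft_force: [-0.5, -0.0, -2.0]
width: 35.3
grasp_force: 30.0
```

Emit:
{"op": "servo_tool", "data": {
  "rows": [
    [0,0,0,0,0,-0.025,20],
    [0,0,0,0,0,-0.05,20],
    [0,0,0,0,0,-0.1,20],
    [0,0,0,0,0,-0.15,20],
    [0,0,0,0,0,-0.2,20],
    [0,0,0,0,0,-0.2,20],
    [0,0,0,0,0,-0.2,20]
  ]
}}

```text
t: 10.78
ee_pos: [520.8, 204.2, 122.2]
orientation: [3.11, 0.443, -0.0]
ft_force: [-0.0, -0.3, -1.1]
width: 35.5
grasp_force: 30.0
```

```bash
cat > chk.py <<'E'
from h import *
import sys
o=ctrl.get_obs();print(o['t'],o['ee_pos'],o['width'],o['ft_force'],o['grasp_force'])
im,d,K,R,t=grab('side');P=pts(d,K,R,t)
f=im.astype(int); c=o['ee_pos']
m=(d>0)&(f.min(-1)>95)&((f.max(-1)-f.min(-1))<45)&(np.hypot(P[...,0]-c[0],P[...,1]-c[1])<22)&(P[...,2]<c[2]+75)
q=P[m]
for a in np.arange(20,260,8):
    s=q[(q[:,2]>=a)&(q[:,2]<a+8)]
    if len(s)>3: print(a,len(s),'x',s[:,0].min().round(1),s[:,0].max().round(1),'zmin',s[:,2].min().round(1),s[:,2].max().round(1))
r,cc=np.where(m);r0,c0=int(r.mean()),int(cc.mean())
a=im[max(0,r0-110):r0+110,max(0,c0-110):c0+110];cv2.imwrite(sys.argv[1],cv2.resize(a,None,fx=2.5,fy=2.5)[...,::-1])
E
python3 chk.py pics/s3.png
```

```text
10.775 [520.75309713 204.21666659 122.23503732] 35.452607662866754 [-0.03682041 -0.25862358 -1.13303072] 29.999745190143585
84 70 x 502.6 536.0 zmin 84.9 91.9
92 178 x 502.3 538.4 zmin 92.0 99.7
100 71 x 506.0 532.8 zmin 100.2 107.9
108 79 x 506.7 532.7 zmin 108.0 116.0
116 82 x 506.6 532.0 zmin 116.1 123.9
124 73 x 506.5 533.7 zmin 124.0 131.8
132 44 x 506.0 532.9 zmin 132.1 140.0
140 9 x 506.4 532.2 zmin 140.3 147.9
148 7 x 506.2 531.4 zmin 148.1 155.0
```

View pics/s3.png

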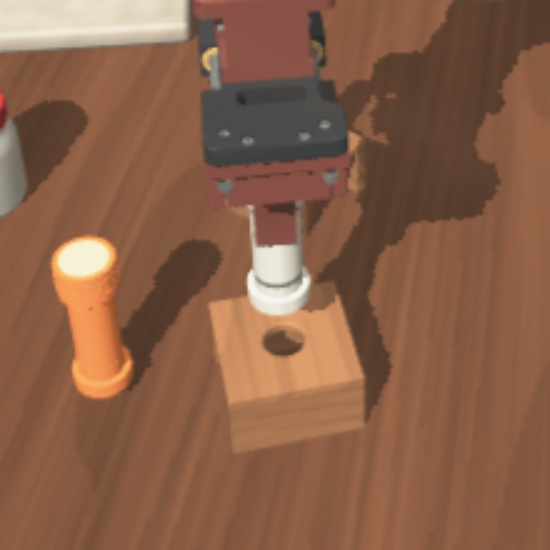

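The picture shows the lamp hanging upright, foot at z≈85 and 40 mm clear of the rest hole. Next I'll raise it 80 mm and carry it to the block: tool shift x -195, y +471 mm.

Emit:
{"op": "servo_tool", "data": {
  "rows": [
    [0,0,0,0,0,-0.08,20],
    [0,0,0,0,0,-0.2,20],
    [0,0,0,0,0,-0.32,20],
    [0,0,0,0,0,-0.4,20],
    [0,0,0,-0.03,0.07,-0.4,20],
    [0,0,0,-0.09,0.21,-0.4,20],
    [0,0,0,-0.155,0.37,-0.4,20],
    [0,0,0,-0.215,0.52,-0.4,20],
    [0,0,0,-0.275,0.66,-0.4,20],
    [0,0,0,-0.325,0.785,-0.4,20]
  ]
}}

```text
t: 12.08
ee_pos: [500.9, 33.5, 201.3]
orientation: [3.11, 0.442, -0.003]
ft_force: [0.5, -0.0, -0.9]
width: 35.6
grasp_force: 30.0
```

Emit:
{"op": "servo_tool", "data": {
  "rows": [
    [0,0,0,-0.055,0.13,0,20],
    [0,0,0,-0.11,0.27,0,20],
    [0,0,0,-0.17,0.41,0,20],
    [0,0,0,-0.225,0.54,0,20],
    [0,0,0,-0.28,0.67,0,20],
    [0,0,0,-0.325,0.785,0,20]
  ]
}}

```text
t: 12.82
ee_pos: [482.1, -134.9, 201.3]
orientation: [-3.11, -0.442, 0.003]
ft_force: [0.3, 0.2, -0.3]
width: 35.5
grasp_force: 30.0
```

Emit:
{"op": "servo_tool", "data": {
  "rows": [
    [0,0,0,-0.055,0.13,0,20],
    [0,0,0,-0.11,0.27,0,20],
    [0,0,0,-0.17,0.41,0,20],
    [0,0,0,-0.225,0.54,0,20],
    [0,0,0,-0.28,0.67,0,20],
    [0,0,0,-0.31,0.74,0,20],
    [0,0,0,-0.325,0.785,0,20],
    [0,0,0,-0.325,0.785,0,20],
    [0,0,0,-0.325,0.785,0,20]
  ]
}}

```text
t: 13.95
ee_pos: [465.0, -301.7, 202.2]
orientation: [-3.11, -0.444, 0.0]
ft_force: [0.8, 0.1, -1.8]
width: 35.7
grasp_force: 30.0
```

```bash
python3 chk.py pics/s4.png
```

```text
13.95 [ 465.04669561 -301.71387713  202.16146592] 35.706400720059236 [ 0.76995206  0.06991618 -1.76545987] 29.999831914901733
20 129 x 444.3 486.5 zmin 22.8 28.0
28 19 x 444.3 480.8 zmin 28.0 29.4
156 4 x 459.6 465.6 zmin 158.9 161.5
164 33 x 447.1 481.6 zmin 166.5 171.7
172 76 x 447.1 482.7 zmin 172.1 179.3
180 50 x 451.5 477.6 zmin 180.0 187.7
188 45 x 452.3 478.3 zmin 188.2 195.9
196 45 x 451.1 478.3 zmin 196.1 203.6
204 50 x 450.8 476.3 zmin 204.1 211.9
212 44 x 451.3 476.3 zmin 212.2 219.6
220 28 x 451.5 477.1 zmin 220.0 227.9
228 9 x 472.3 477.4 zmin 230.0 235.7
236 8 x 472.7 477.6 zmin 236.2 243.1
244 19 x 446.9 482.4 zmin 244.6 251.9
252 17 x 470.4 482.8 zmin 252.9 259.7
```

View pics/s4.png

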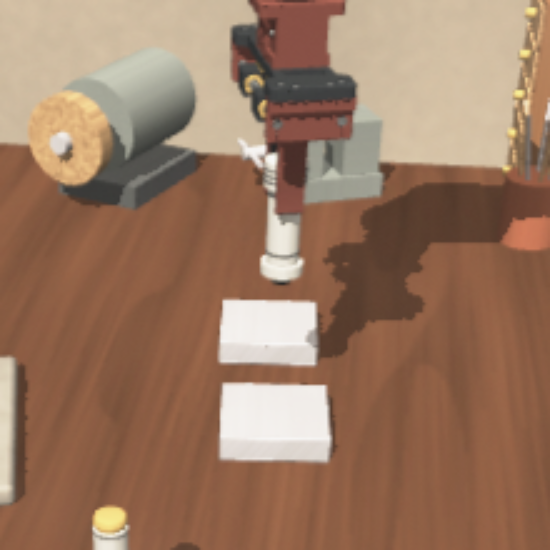

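The lamp hangs upright over the leftmost block, foot at about 165 with the switch out. I'll lower it to about 10 mm above contact, then press slowly.

Emit:
{"op": "servo_tool", "data": {
  "rows": [
    [0,0,0,0,0.0,0.08,20],
    [0,0,0,0,0,0.2,20],
    [0,0,0,0,0,0.35,20],
    [0,0,0,0,0,0.48,20],
    [0,0,0,0,0,0.56,20],
    [0,0,0,0,0,0.6,20],
    [0,0,0,0,0,0.6,20],
    [0,0,0,0,0,0.6,20]
  ]
}}

```text
t: 15.0
ee_pos: [465.7, -302.8, 83.0]
orientation: [3.109, 0.443, 0.002]
ft_force: [-0.8, 0.0, -1.0]
width: 35.3
grasp_force: 30.0
```

Emit:
{"op": "servo_tool", "data": {
  "rows": [
    [0,0,0,0,0,0.01,20],
    [0,0,0,0,0,0.02,20],
    [0,0,0,0,0,0.03,20],
    [0,0,0,0,0,0.04,20],
    [0,0,0,0,0,0.05,20],
    [0,0,0,0,0,0.06,20],
    [0,0,0,0,0,0.07,20],
    [0,0,0,0,0,0.075,20],
    [0,0,0,0,0,0.075,20]
  ]
}}

```text
t: 16.12
ee_pos: [465.1, -302.5, 67.3]
orientation: [3.11, 0.443, 0.0]
ft_force: [-1.0, -0.2, 2.6]
width: 35.6
grasp_force: 30.0
```

Emit:
{"op": "servo_tool", "data": {
  "rows": [
    [0,0,0,0,0,0.006,20],
    [0,0,0,0,0,0.012,20],
    [0,0,0,0,0,0.018,20],
    [0,0,0,0,0,0.022,20],
    [0,0,0,0,0,0.025,20],
    [0,0,0,0,0,0.025,20]
  ]
}}

```text
t: 16.88
ee_pos: [465.1, -302.4, 62.2]
orientation: [3.11, 0.443, 0.0]
ft_force: [0.5, 0.1, 2.6]
width: 35.3
grasp_force: 30.0
```

```bash
python3 chk.py pics/s5.png | cut -c1-110 | head -8
```

```text
16.875 [ 465.10430974 -302.44502161   62.19134305] 35.332103279362734 [0.4970798  0.09051842 2.55221454] 30.00
20 40 x 444.1 486.7 zmin 23.8 27.9
28 54 x 446.9 484.0 zmin 28.2 35.9
36 61 x 448.0 482.1 zmin 36.0 43.6
44 37 x 451.8 477.7 zmin 44.6 51.4
52 36 x 452.6 478.2 zmin 52.3 59.8
60 41 x 451.0 478.4 zmin 60.2 67.7
68 40 x 451.1 478.7 zmin 68.4 75.9
```

Force is still at the switch's level, so I'll press on until it climbs.

Emit:
{"op": "servo_tool", "data": {
  "rows": [
    [0,0,0,0,0,0.004,20],
    [0,0,0,0,0,0.008,20],
    [0,0,0,0,0,0.008,20],
    [0,0,0,0,0,0.008,20]
  ]
}}

```text
t: 17.42
ee_pos: [465.4, -302.6, 61.8]
orientation: [3.11, 0.442, 0.001]
ft_force: [-2.9, 1.9, 14.2]
width: 35.2
grasp_force: 30.0
```

The force jumped to 14 N at the expected height, so the switch is home. I'll ease the preload, release and rise.

Emit:
{"op": "servo_tool", "data": {
  "rows": [
    [0,0,0,0,0,0,20],
    [0,0,0,0,0,-0.006,20],
    [0,0,0,0,0,-0.006,70],
    [0,0,0,0,0,-0.006,70],
    [0,0,0,0,0,-0.006,70],
    [0,0,0,0,0,-0.006,70],
    [0,0,0,0,0,-0.006,70]
  ]
}}

```text
t: 18.3
ee_pos: [465.1, -302.4, 61.8]
orientation: [-3.11, -0.443, 0.0]
ft_force: [-0.4, 0.1, 0.1]
width: 69.6
grasp_force: 0.0
```

Emit:
{"op": "servo_tool", "data": {
  "rows": [
    [0,0,0,0,0,-0.08,70],
    [0,0,0,0,0,-0.2,70],
    [0,0,0,0,0,-0.4,70],
    [0,0,0,0,0,-0.6,70],
    [0,0,0,0,0,-0.7,70],
    [0,0,0,0,0,-0.7,70]
  ]
}}

```text
t: 19.05
ee_pos: [466.2, -303.2, 204.5]
orientation: [3.107, 0.442, 0.006]
ft_force: [-0.2, -0.7, -0.3]
width: 69.9
grasp_force: 0.0
```

```bash
python3 - <<'E'
from h import *
print(ctrl.get_obs()['ee_pos'],ctrl.get_obs()['t'],ctrl.get_obs()['ft_force'])
for n in('side','top'):
    im,d,K,R,t=grab(n);P=pts(d,K,R,t);ok=(d>0)
    if n=='side': cv2.imwrite('pics/s6.png',cv2.resize(im[100:340,230:470],None,fx=2.4,fy=2.4)[...,::-1])
    for nm,c,lo,hi in(('head',(465.5,-302.5),108,130),('foot',(465.5,-302.5),29,34),('tube',(552,25.5),112,135)):
        q=P[ok&(np.hypot(P[...,0]-c[0],P[...,1]-c[1])<35)&(P[...,2]>lo)&(P[...,2]<hi)]
        if len(q)>5: print(n,nm,len(q),q.min(0).round(1),q.max(0).round(1))
E
```

```text
[ 466.17425471 -303.15362277  204.5181347 ] 19.05 [-0.23221511 -0.6937059  -0.30356367]
side head 217 [ 446.5 -322.9  108.2] [ 482.7 -281.3  129.4]
side foot 31 [ 444.1 -323.    29.1] [ 481.4 -282.1   33.9]
side tube 200 [539.3  15.6 112. ] [562.   39.8 132.9]
top tube 100 [540.3  15.3 112.1] [563.2  36.8 134.1]
```

View pics/s6.png

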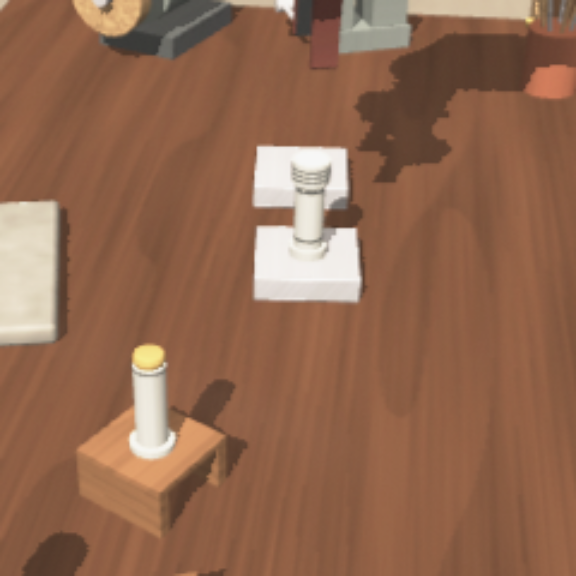

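The lamp stands upright on the block and the tube is undisturbed. One check of the lens height against the block will confirm the switch.

```bash
python3 - <<'E'
from h import *
for n in('side','wrist'):
    L=[];B=[]
    for i in range(3):
        im,d,K,R,t=grab(n);P=pts(d,K,R,t);r=np.hypot(P[...,0]-465.3,P[...,1]-302.5*-1)
        m=(d>0)&(r<14)&(P[...,2]>118)&(P[...,2]<135); L.append(np.median(P[m][:,2]))
        b=(d>0)&(r>25)&(r<45)&(P[...,2]>15)&(P[...,2]<35); B.append(np.median(P[b][:,2]))
    print(n,np.round(L,1),np.round(B,1))
E
```

```text
side [126.8 126.8 126.9] [26.6 26.5 26.6]
wrist [126. 126. 126.] [25.6 25.6 25.6]
```

The lens sits 100.3 mm above the block top, so the switch is flush.

```bash
python3 -c "
from workcell import ctrl
print(ctrl.close_job())"
```

```text
the job is handed in; nothing more can be done
None
```

The job is handed in: the lamp stands released and upright on the leftmost block with its switch flush (lens measured 100.3 mm above the block top) and the tube still in its rest; I held the lamp by its flared head, because the fingers always closed on the head before reaching the barrel.

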